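Close the clip tin and take its outer lid off alone

ROBOT

A 7-joint arm with a two-finger parallel gripper is mounted at the origin on the work surface. World frame = base frame: x ahead of the robot, y to its left, z up, the work surface at z = 0. Lengths are in m, angles in rad, forces in N, time in s.
With the tool pointing down it reaches from about 0.425 to 0.875 m from the base axis. Payload 4.7 kg.
Tool frame: the origin (TCP) lies between the finger pads; the fingertips stand 14 mm ahead of it and the grasp point (between the pads) lies 5 mm behind it; z points along the fingers, y is the line along which they close (so a half turn about z gives the same grasp; the last joint's range is limited). The gripper opens to 87 mm and grips with 3 to 60 N. Pads are 19 mm wide; open, the fingers measure 117 mm over their backs; the gripper's body (75 mm by 190 mm) begins 51 mm behind the grasp point.
Start: joints at [1.341, 0.321, -0.07, 1.45, 0.023, 1.371, -0.057], TCP at [0.157, -0.631, 0.237] pointing down, gripper open.
Joint ranges: [-2.86, 2.86], [-0.3, 2.09], [-1.38, 1.24], [0.06, 2.45], [-1.56, 4.7], [0.09, 2.05], [-2.69, 2.69]. Speed limits (rad/s): [2.57, 2.57, 3.14, 3.14, 3.14, 3.14, 3.14].

INTERFACE

Orientations are given as a rotation vector (axis times angle).
In Python, from bench import get_state, get_image, camera_params, close_job gives the robot as it stands. The module is installed in compiled form; this text tells all that it offers.
- The arm moves only by the tool arm_command, never from a script. Its argument "motion" is a list of rows, each a list of 5 numbers: the finger opening in mm, from 0 to 87, then the shift along the tool's x, y, z in mm, then the turn about the tool's z in degrees. In form: [[gripper, x, y, z, spin], ...]. A call has 1 to 5 rows; each row is the pose to reach, as a shift and turn from the pose commanded when the call began, along the tool's axes at that moment; what a row does not reach only later rows make up. A row lasts 1/12 s, in which the tool goes at most 41.7 mm and 7.16 degrees, less where a joint would pass 70% of its speed; a pose out of reach is approached as far as the arm can. A call with a gripper value outside its range is refused whole. The fingers move at their own pace and stop on an object; "newtons" is the grip in N (left out, the last holds). Time passes only in rows, so rows that repeat a pose let the fingers close. It gives the time, the measured TCP pose, the force, the opening and the grip force at its end, in the units of the state.
- get_state(): the state, without advancing time (a new reading comes with each control period).
- get_image(name): name is "scene" or "top" or "wrist"; returns (picture, depth): 400x640x3 uint8, red, green, blue; 400x640 float32, m along the optical axis (not along the pixel's ray), 0 where there is no reading.
- camera_params(name): a dict with "intrinsics" (3x3 intrinsics, pixels), "extrinsics" (4x4, takes a point from camera to world coordinates). Camera axes: x right, y down, z forward; pixel columns grow to the right and rows downward; lengths in m; the calibration is good to about 2 mm. A picture is of the moment at which its call begins: read the wrist's pose just before it. camera_params takes no time and is no camera call; for the wrist camera it gives the pose at the moment of the call.
- close_job(): hands the job in; it is judged then, once.
The state is a dict: "time": time; "joint_positions": joint angles; "qd": joint speeds; "joint_torque": joint torques, N m; "position": TCP position; "tool_rot": TCP orientation; "ft_force": force on the tool from outside, world axes, zero at the start; "torque": the same for the moment, N m; "grip_width": opening from 0.0 (shut) to 1.0 (fully open); "grip_force": force on a finger pad.
Only numpy, scipy, OpenCV 4.12 (cv2) and the standard library are available. Lean on these libraries where they do the work, as an engineer would, in place of code of your own. Each camera call takes 0.05 s, during which the arm holds its last target. There are 200 camera calls.

TASK

The pair of nested lids lies on the desk beside the open paper-clip tin. Carry both lids together by the inner lid's knob, lower them gently onto the tin until they are fully seated, let go, then take the outer lid by its collar and lift it straight off alone, leaving the inner lid seated in the tin. Finish while holding the outer lid still and roughly level, its lower edge higher than the top of the inner lid's knob; do not shift the tin or disturb the other things on the desk.

Things in the scene. Friction and masses are not known exactly. Their poses are not given: they have to be found in the camera images.
- tin: Open round aluminium tin, 100 mm in diameter, 65 mm high, wall 3 mm (mouth 94 mm across), about 0.8 kg, standing loose on the desk and partly filled with clips. Origin at the centre of its underside, z up; the rim is 65 mm above it.
- knob (a point): Grip centre of the inner lid's plain round upright knob (20 mm diameter), on the lid's axis, 54 mm above the foot of its plug and 13 mm below the knob's top. With the lids nested it is 13 mm above the top of the outer lid's collar: 26 mm of knob stand free. z points up along the knob. Seated in the tin it is 111 mm above the tin's underside.
- inner_base (a point): Centre of the foot of the inner lid's plug, 54 mm below knob. On the desk at height 0; seated it is 57 mm above the tin's underside.
- collar (a point): On the outer lid's axis inside its collar, 3 mm below the collar's top, 21 mm above the lid's flat top, 36 mm above the skirt's lower edge; z up. The collar is a round tube, 40 mm outside and 26 mm inside, 24 mm high; the inner lid's knob sticks up through it, 3 mm clear all round. Nested, this point is 16 mm below knob.
- skirt (a point): Centre of the outer lid's lower edge, on its axis, 36 mm below collar. Nested it is 2 mm above inner_base.
- inner_lid: Inner lid, aluminium, about 0.15 kg: a disc 103 mm across, 5 mm thick, with a chamfered plug below (8 mm deep, 89 mm across, 78 mm at its foot) that drops into the tin's mouth while the disc rests on the rim. Knob on top. Origin at inner_base. Lifted by its knob it carries the outer lid along.
- outer_lid: Outer lid, aluminium, about 0.12 kg: flat top 114 mm across, 4 mm thick, skirt hanging 11 mm below it (109 mm inside), open collar on top. Nested it rests loose on the inner lid's disc, its skirt around it; lifting it leaves the inner lid behind. Origin at skirt.
- pen_cup: Bystander: black round pen cup with pens, 72 mm across, 95 mm high (pens to 140 mm). Origin at the centre of its underside.
- stapler: Bystander: black stapler lying along its own y, 38 x 135 mm, 52 mm high. Origin at the centre of its underside.
- tape_dispenser: Bystander: grey tape dispenser, 55 x 130 mm (long side along its own y), 77 mm high. Origin at the centre of its underside.
Things that resemble listed ones, but are neither listed nor needed, are in the scene too. What is shaped like the tin but yellow is not meant. What is shaped like the outer_lid but green or purple is not meant.

How it is judged:
By the outcome, as a careful person would: the job done as asked, in the order asked, and still so for the second after the job is handed in, while the arm keeps its last pose, push and grip.
It also fails if it takes over 56 s, if anything falls off the work surface, if the arm or the gripper's body presses on something with over 40 N, if the wrist force passes 120 N, or if a joint passes its speed limit or range.

## Working session

There is one attempt and no reset: what is moved stays moved. The work goes in short steps, Python scripts to look and compute and a tool call to move; the robot and the scene stay as the last step left them, time stands still between calls to the robot, and variables do not carry over. Pictures are saved under pics/ and viewed, at most 10 in all, crops included, and the job is handed in when it is done.

Besides the shell and the picture viewer there is one more tool, called after "Emit:" as a command line: name --pt "numbers of a row" for each row, then --argument value for the rest. arm_command: Moves the arm, as the interface text tells. Its arguments: {"type":"object","properties":{"motion":{"type":"array"},"newtons":{"type":"number"}},"required":["motion"]}

```bash
mkdir -p pics; cat > h.py <<'E'
import numpy as np, cv2
from bench import *
def grab(n):
    p=camera_params(n); im,d=get_image(n); return im,d,np.array(p["intrinsics"]),np.array(p["extrinsics"])
def save(im,f): cv2.imwrite("pics/"+f,im[:,:,::-1])
def ray(u,v,K,E,z):
    d=E[:3,:3]@np.linalg.solve(K,[u,v,1.]); o=E[:3,3]; return o+d*(z-o[2])/d[2]
def cloud(d,K,E):
    v,u=np.indices(d.shape); P=np.stack([(u-K[0,2])/K[0,0]*d,(v-K[1,2])/K[1,1]*d,d],-1)
    return P@E[:3,:3].T+E[:3,3]
E
python3 - <<'E'
from h import *
for n in("top","scene"):
    im,d,K,X=grab(n); save(im,n+"0.png"); np.savez(n+"0.npz",im=im,d=d,K=K,X=X); print(n,X.round(3).tolist(),K[0,0])
print(get_state())
E
```

```text
top [[0.149, -0.965, 0.215, 0.38], [-0.989, -0.147, 0.026, -0.006], [0.006, -0.216, -0.976, 1.107], [0.0, 0.0, 0.0, 1.0]] 366.7309431785901
scene [[-0.779, 0.478, -0.405, 1.204], [0.627, 0.592, -0.506, 0.739], [-0.002, -0.649, -0.761, 1.187], [0.0, 0.0, 0.0, 1.0]] 512.0086737419153
{'time': 0.1, 'joint_positions': array([ 1.34112646,  0.32174318, -0.07011837,  1.45154517,  0.0225971 ,
        1.37078538, -0.05693047]), 'qd': array([-8.28674745e-04, -2.08958557e-03,  1.07699171e-03, -2.73939756e-03,
        6.10486992e-05,  1.53929835e-04, -3.95279414e-04]), 'joint_torque': array([ 4.25041480e-05, -4.92567515e+01, -4.05664165e-01, -3.13397563e+01,
       -6.42011594e-02,  3.94302537e-02,  5.25258838e-05]), 'position': array([ 0.15674953, -0.63033846,  0.23557875]), 'tool_rot': array([-3.11662314e+00, -3.81806929e-01,  4.45703520e-04]), 'ft_force': array([-0.35989472, -0.45184874,  0.2558506 ]), 'torque': array([-0.01385627, -0.01077141,  0.03109884]), 'grip_force': 0.0, 'grip_width': 0.9970200522854357}
```

View pics/top0.png

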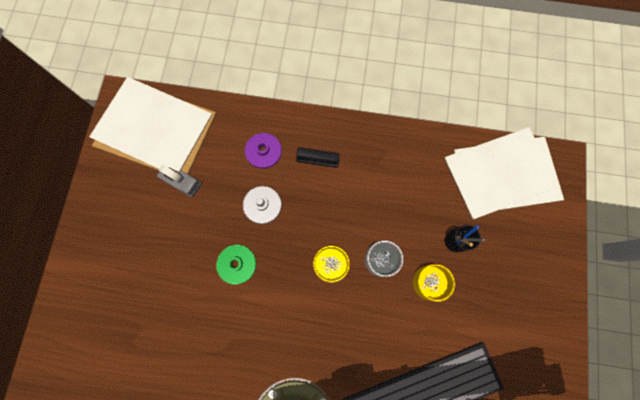

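View pics/scene0.png

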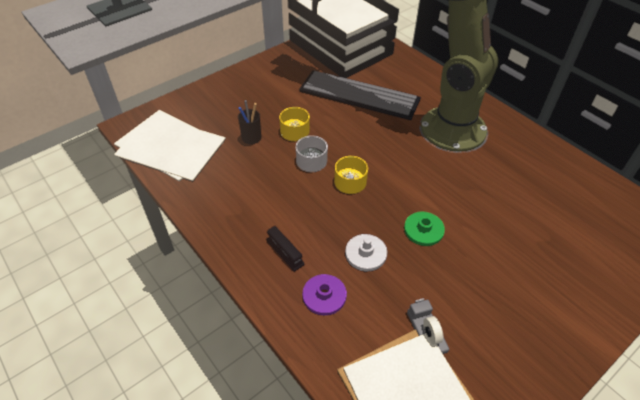

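The top view shows the lids at (262,204), the tin at (385,258), decoys in yellow, green and purple, the stapler at (318,157), the tape at (180,180) and the pen cup at (463,238). The scene view agrees: lids at (366,250), tin at (312,153). Next I'll measure by depth and rays.

```bash
cat > m.py <<'E'
from h import *
for n,boxes in(("top",dict(lid=(225,165,300,245),tin=(362,235,407,282))),("scene",dict(lid=(335,225,395,280),tin=(290,130,332,175)))):
    f=np.load(n+"0.npz"); im,d,K,X=[f[k] for k in("im","d","K","X")]
    P=cloud(d,K,X); hsv=cv2.cvtColor(im,cv2.COLOR_RGB2HSV)
    for k,(a,b,c,e) in boxes.items():
        Q=P[b:e,a:c]; H=hsv[b:e,a:c]; m=(H[...,1]<60)&(H[...,2]>70)&(d[b:e,a:c]>0)
        z=Q[...,2]
        print(n,k,m.sum(),"zpct",np.percentile(z[m],[2,25,50,75,90,99]).round(4))
        bands={"lid":[(.005,.026),(.03,.05),(.055,.085)],"tin":[(.056,.075)]}[k]
        for lo,hi in bands:
            s=m&(z>lo)&(z<hi)
            if s.sum()<4: continue
            pts=Q[s][:,:2].astype(np.float32)
            (cx,cy),r=cv2.minEnclosingCircle(pts); print("  ",lo,hi,s.sum(),round(cx,4),round(cy,4),round(r,4),"mean",pts.mean(0))
    if n=="top":
        for name,z,u,v in(("stapler",.04,318,157),("tape",.04,180,180),("cup",.09,460,238),("green",.04,236,264),("purple",.04,263,150),("y1",.06,331,264),("y2",.06,435,283)): print(name,ray(u,v,K,X,z).round(3)[:2])
im,d,K,X=grab("wrist"); save(im,"w0.png"); print(X.round(3).tolist(),K[0,0])
E
python3 m.py
```

```text
top lid 1147 zpct [-0.0011  0.0149  0.0166  0.0185  0.0388  0.0664]
   0.005 0.026 944 0.5862 0.194 0.0573 mean [0.58416885 0.19255963]
   0.03 0.05 99 0.5858 0.1943 0.0202 mean [0.5834361  0.19183084]
   0.055 0.085 38 0.585 0.1942 0.0104 mean [0.5852246  0.19315203]
top tin 1092 zpct [0.0004 0.015  0.0175 0.0291 0.0623 0.0668]
   0.056 0.075 147 0.4759 -0.1867 0.0501 mean [ 0.47681916 -0.18920672]
stapler [0.752 0.047]
tape [0.617 0.447]
cup [ 0.56  -0.383]
green [0.397 0.231]
purple [0.749 0.217]
y1 [ 0.437 -0.038]
y2 [ 0.428 -0.333]
scene lid 1232 zpct [0.0002 0.0151 0.0174 0.0202 0.0398 0.0677]
   0.005 0.026 972 0.588 0.1929 0.0598 mean [0.5944763  0.19876295]
   0.03 0.05 128 0.5894 0.1942 0.021 mean [0.5936983  0.19803332]
   0.055 0.085 51 0.5893 0.192 0.0113 mean [0.5901298  0.19452374]
scene tin 982 zpct [0.0008 0.0177 0.0317 0.0503 0.0604 0.0675]
   0.056 0.075 169 0.4779 -0.1867 0.0557 mean [ 0.47938904 -0.18395984]
[[0.242, -0.933, -0.267, 0.229], [-0.97, -0.233, -0.066, -0.612], [-0.001, 0.275, -0.962, 0.384], [0.0, 0.0, 0.0, 1.0]] 295.52019295577173
```

Both views agree: lids near (0.587, 0.193) and tin near (0.477, -0.187), with sizes and heights as given. I'll swing round the base towards the lids.

```bash
cat >> h.py <<'E'
from scipy.spatial.transform import Rotation as R
def go(x,y,z):
    s=get_state(); d=R.from_rotvec(s["tool_rot"]).inv().apply(np.array([x,y,z])-s["position"])
    print("t",round(s["time"],2),"pos",s["position"].round(4),"F",s["ft_force"].round(1),"shift mm",(d*1e3).round(1)); return d
E
python3 -c "
from h import *
go(.42,-.42,.237); print(R.from_rotvec(get_state()['tool_rot']).as_matrix().round(4).tolist())"
```

```text
t 0.15 pos [ 0.1568 -0.6304  0.2357] F [-0.   0.5 -0.9] shift mm [ 306.2 -140.6   -1.1]
[[0.9704, 0.2414, -0.0005], [0.2414, -0.9704, 0.0014], [-0.0001, -0.0015, -1.0]]
```

Emit:
arm_command --pt "87 38 -17 0 0" --pt "87 76 -34 0 0" --pt "87 114 -52 0 0" --pt "87 152 -70 0 0" --pt "87 190 -87 0 0" --newtons 30

```text
time: 0.57
position: [0.3207, -0.4993, 0.2363]
tool_rot: [-3.118, -0.381, 0.001]
ft_force: [1.0, -1.3, -0.5]
grip_width: 1.001
grip_force: 0.0
```

Emit:
arm_command --pt "87 38 -17 0 0" --pt "87 76 -34 0 0" --pt "87 112 -52 0 0" --pt "87 132 -88 0 0" --pt "87 152 -124 0 0"

```text
time: 0.98
position: [0.4384, -0.3418, 0.2358]
tool_rot: [-3.117, -0.383, 0.0]
ft_force: [1.0, -0.1, 0.2]
grip_width: 0.996
grip_force: 0.0
```

Emit:
arm_command --pt "87 20 -36 0 0" --pt "87 40 -72 0 0" --pt "87 60 -108 0 0" --pt "87 80 -144 0 0" --pt "87 100 -180 0 0"

```text
time: 1.4
position: [0.4908, -0.1431, 0.2365]
tool_rot: [3.118, 0.382, -0.0]
ft_force: [0.9, -0.7, 0.6]
grip_width: 0.998
grip_force: 0.0
```

Emit:
arm_command --pt "87 20 -36 0 0" --pt "87 40 -72 0 0" --pt "87 60 -108 0 0" --pt "87 80 -144 0 0" --pt "87 100 -180 0 0"

```text
time: 1.82
position: [0.5444, 0.0555, 0.2365]
tool_rot: [3.118, 0.381, 0.0]
ft_force: [1.5, -0.1, -1.2]
grip_width: 1.0
grip_force: 0.0
```

```bash
python3 -c "
from h import *
go(.587,.193,.237)"
```

```text
t 1.82 pos [0.5444 0.0555 0.2365] F [ 1.5 -0.1 -1.2] shift mm [  74.5 -123.2   -0.5]
```

Emit:
arm_command --pt "87 22 -34 5 0" --pt "87 43 -68 15 0" --pt "87 62 -101 28 0" --pt "87 74 -123 45 0" --pt "87 74 -123 45 0"

```text
time: 2.23
position: [0.5838, 0.1979, 0.1877]
tool_rot: [-3.112, -0.395, 0.009]
ft_force: [-1.9, 0.1, 0.5]
grip_width: 0.999
grip_force: 0.0
```

```bash
cat > w.py <<'E'
from h import *
import sys
bands=[tuple(map(float,a.split(":"))) for a in sys.argv[2:]]
im,d,K,X=grab("wrist"); save(im,sys.argv[1]); P=cloud(d,K,X); hsv=cv2.cvtColor(im,cv2.COLOR_RGB2HSV)
m=(hsv[...,1]<60)&(hsv[...,2]>70)&(d>0)
for lo,hi,x,y in bands:
    s=m&(P[...,2]>lo)&(P[...,2]<hi)&(np.hypot(P[...,0]-x,P[...,1]-y)<.075)
    n,lab,st,_=cv2.connectedComponentsWithStats(s.astype(np.uint8))
    pts=P[s][:,:2].astype(np.float32)
    if len(pts)<5: print(lo,hi,"none"); continue
    c,r=cv2.minEnclosingCircle(pts); print(lo,hi,len(pts),np.round(c,4),round(r,4),"mean",pts.mean(0).round(4),"z",np.percentile(P[...,2][s],[5,50,95]).round(4))
go(.587,.193,.19)
E
python3 w.py w1.png .005:.026:.587:.193 .03:.05:.587:.193 .055:.09:.587:.193
```

```text
0.005 0.026 6933 [0.5855 0.1951] 0.057 mean [0.589  0.1957] z [0.0158 0.0171 0.0183]
0.03 0.05 729 [0.5857 0.195 ] 0.0201 mean [0.5894 0.196 ] z [0.0333 0.0409 0.0425]
0.055 0.09 377 [0.5859 0.1951] 0.01 mean [0.5869 0.1954] z [0.0594 0.0669 0.0679]
t 2.28 pos [0.5845 0.1944 0.189 ] F [-0.2 -0.2  0.7] shift mm [ 2.1  2.  -1. ]
```

View pics/w1.png

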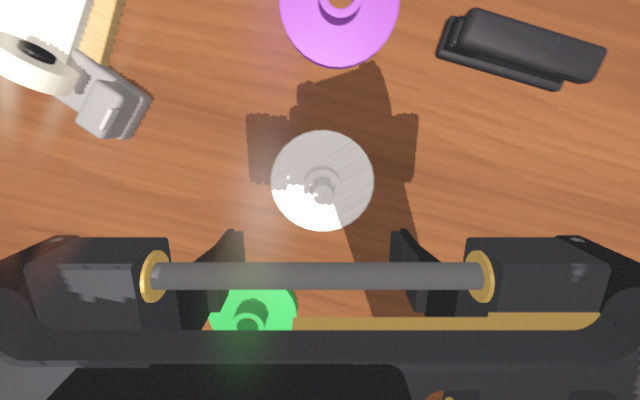

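The wrist view shows the lids at (322,181) with the knob at (322,188), and the fingers are clear. The axis measures (0.5858, 0.195). Descending to the knob.

Emit:
arm_command --pt "87 1 0 40 0" --pt "87 1 0 80 0" --pt "87 1 0 110 0" --pt "87 1 0 125 0" --pt "60 1 0 131 0"

```text
time: 2.7
position: [0.5862, 0.1888, 0.058]
tool_rot: [3.117, 0.379, -0.007]
ft_force: [-0.1, -0.3, 0.8]
grip_width: 0.976
grip_force: 0.0
```

Emit:
arm_command --pt "5 0 0 0 0" --pt "5 0 0 0 0" --pt "5 0 0 0 0" --pt "5 0 0 0 0" --pt "5 0 0 0 0" --newtons 30

```text
time: 3.12
position: [0.5885, 0.1915, 0.0621]
tool_rot: [-3.118, -0.382, -0.004]
ft_force: [0.2, 0.2, 0.4]
grip_width: 0.63
grip_force: 0.0
```

Emit:
arm_command --pt "5 0 0 0 0" --pt "5 0 0 0 0" --pt "5 0 0 0 0" --pt "5 0 0 0 0"

```text
time: 3.45
position: [0.5875, 0.1912, 0.0606]
tool_rot: [3.118, 0.382, 0.0]
ft_force: [-0.2, -0.2, 0.3]
grip_width: 0.323
grip_force: 0.0
```

The settled pose is about 3-4 mm off, so I'll correct it before closing.

Emit:
arm_command --pt "30 -1 -2 1 0" --pt "30 -1 -4 2 0" --pt "30 -1 -4 2 0"

```text
time: 3.7
position: [0.585, 0.1955, 0.0582]
tool_rot: [-3.118, -0.383, 0.001]
ft_force: [1.2, -0.1, -0.3]
grip_width: 0.343
grip_force: 0.0
```

Emit:
arm_command --pt "5 0 0 0 0" --pt "5 0 0 0 0" --pt "5 0 0 0 0" --pt "5 0 0 0 0" --pt "5 0 0 0 0"

```text
time: 4.12
position: [0.5856, 0.1947, 0.0585]
tool_rot: [3.118, 0.382, -0.0]
ft_force: [-0.2, 0.3, 0.2]
grip_width: 0.223
grip_force: 30.0
```

Emit:
arm_command --pt "5 0 0 -8 0" --pt "5 0 0 -22 0" --pt "5 0 0 -44 0" --pt "5 0 0 -66 0" --pt "5 0 0 -88 0"

```text
time: 4.53
position: [0.5855, 0.195, 0.1485]
tool_rot: [-3.118, -0.382, -0.0]
ft_force: [0.8, 0.3, -1.7]
grip_width: 0.221
grip_force: 30.0
```

Emit:
arm_command --pt "5 0 0 -16 0" --pt "5 0 0 -24 0" --pt "5 0 0 -28 0" --pt "5 0 0 -28 0"

```text
time: 4.87
position: [0.5859, 0.1949, 0.1755]
tool_rot: [3.118, 0.382, 0.002]
ft_force: [0.4, -0.5, -1.6]
grip_width: 0.218
grip_force: 30.0
```

```bash
python3 -c "
from h import *
go(.477,-.187,.175);im,d,K,X=grab('wrist');save(im,'w2.png')
print(get_state()['grip_width'])"
```

```text
t 4.87 pos [0.5859 0.1949 0.1755] F [ 0.4 -0.5 -1.6] shift mm [-1.979e+02  3.444e+02  3.000e-01]
0.21740514692344376
```

View pics/w2.png

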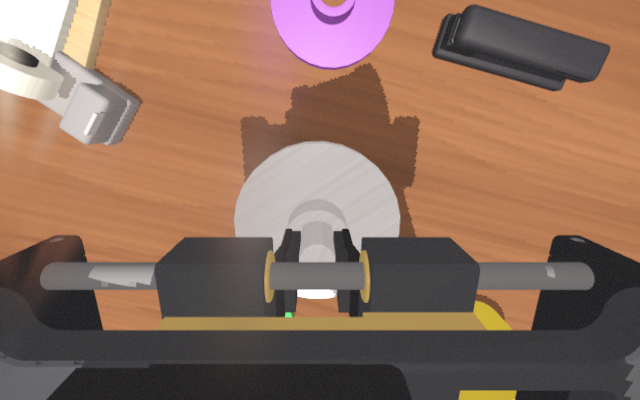

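The wrist view shows both lids hanging level from the knob at (318,245). Carrying them to the tin.

Emit:
arm_command --pt "5 -6 10 0 0" --pt "5 -18 31 0 0" --pt "5 -33 57 0 0" --pt "5 -48 83 0 0" --pt "5 -63 109 0 0"

```text
time: 5.33
position: [0.5491, 0.0717, 0.173]
tool_rot: [3.118, 0.382, -0.005]
ft_force: [-0.0, -1.3, -2.6]
grip_width: 0.218
grip_force: 30.0
```

Emit:
arm_command --pt "5 -15 26 0 0" --pt "5 -30 52 0 0" --pt "5 -45 78 0 0" --pt "5 -60 104 0 0" --pt "5 -75 130 0 0"

```text
time: 5.75
position: [0.5073, -0.0725, 0.1733]
tool_rot: [-3.118, -0.381, 0.004]
ft_force: [0.3, 0.4, -2.5]
grip_width: 0.217
grip_force: 30.0
```

```bash
python3 -c "
from h import *
go(.4757,-.1855,.175)"
```

```text
t 5.75 pos [ 0.5073 -0.0725  0.1733] F [ 0.3  0.4 -2.5] shift mm [-57.9 102.   -1.6]
```

Emit:
arm_command --pt "5 -15 26 0 0" --pt "5 -30 52 0 0" --pt "5 -43 76 0 0" --pt "5 -53 93 0 0" --pt "5 -58 102 0 0"

```text
time: 6.17
position: [0.4749, -0.1872, 0.1733]
tool_rot: [3.119, 0.374, -0.005]
ft_force: [-0.8, 0.1, -2.7]
grip_width: 0.22
grip_force: 30.0
```

Emit:
arm_command --pt "5 0 0 0 0" --pt "5 0 0 0 0" --pt "5 0 0 0 0"

```text
time: 6.42
position: [0.478, -0.1814, 0.1742]
tool_rot: [-3.117, -0.386, 0.0]
ft_force: [0.4, 1.1, -2.0]
grip_width: 0.221
grip_force: 30.0
```

```bash
python3 - <<'E'
from h import *
s=get_state(); t=s["position"]; go(.4757,-.1855,.175)
for n in("scene","top"):
    im,d,K,X=grab(n); save(im[60:240,200:440] if n=="scene" else im,n+"1.png"); P=cloud(d,K,X); hsv=cv2.cvtColor(im,cv2.COLOR_RGB2HSV)
    m=(hsv[...,1]<60)&(hsv[...,2]>70)&(d>0)&(np.hypot(P[...,0]-t[0],P[...,1]-t[1])<.07)
    for lo,hi in((.125,.14),(.05,.072)):
        q=m&(P[...,2]>lo)&(P[...,2]<hi)
        if q.sum()>5:
            c,r=cv2.minEnclosingCircle(P[q][:,:2].astype(np.float32)); print(n,lo,q.sum(),np.round(c,4),round(r,4),"z",np.median(P[q][:,2]))
E
```

```text
t 6.42 pos [ 0.478  -0.1814  0.1742] F [ 0.4  1.1 -2. ] shift mm [-3.3  3.4 -0.8]
scene 0.125 579 [ 0.4813 -0.178 ] 0.059 z 0.13266969964601372
scene 0.05 149 [ 0.4813 -0.1834] 0.0502 z 0.05987432620733979
top 0.125 153 [ 0.4771 -0.1771] 0.0565 z 0.13269285808123077
```

View pics/scene1.png

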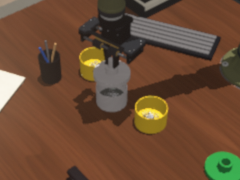

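The scene crop shows the lids held directly above the tin, near crop pixel (112,85). I'll refine the tin's axis with a rim circle fit, then check it against the settled pose.

```bash
python3 - <<'E'
from h import *
from scipy.optimize import least_squares
def fit(p,r,c0):
    return least_squares(lambda c:np.hypot(*(p-c).T)-r,c0,loss="soft_l1",f_scale=.001).x
for n in("top","scene"):
    f=np.load(n+"0.npz"); im,d,K,X=[f[k] for k in("im","d","K","X")]; P=cloud(d,K,X)
    hsv=cv2.cvtColor(im,cv2.COLOR_RGB2HSV); g=(hsv[...,1]<60)&(hsv[...,2]>70)
    c0=np.array([.4765,-.1865]); rr=np.hypot(P[...,0]-c0[0],P[...,1]-c0[1])
    q=g&(abs(P[...,2]-.065)<.004)&(rr<.056)&(rr>.042)
    print(n,"tin rim depth",q.sum(),fit(P[q][:,:2],.0485,c0).round(4))
    # lid: mask contour rays on the lid-top plane z=.017, radius 57
    for nm,c0,z,r in(("lid",np.array([.586,.195]),.017,.057),("tin",c0,.065,.050)):
        v,u=np.nonzero(g); 
        mm=(g&(np.hypot(P[...,0]-c0[0],P[...,1]-c0[1])<r+.02)).astype(np.uint8)
        ct=max(cv2.findContours(mm,cv2.RETR_EXTERNAL,cv2.CHAIN_APPROX_NONE)[0],key=cv2.contourArea)[:,0]
        w=np.array([ray(a,b,K,X,z)[:2] for a,b in ct])
        o=X[:2,3]-c0; far=(w-c0)@o/np.linalg.norm(o)<r*.0 # side away from camera: top edge is silhouette
        print(n,nm,"contour far side",far.sum(),fit(w[far],r,c0).round(4))
go(.4757,-.1855,.175)
E
```

```text
top tin rim depth 123 [ 0.4761 -0.1865]
top lid contour far side 52 [0.5852 0.1947]
top tin contour far side 51 [ 0.4756 -0.1851]
scene tin rim depth 87 [ 0.4786 -0.1869]
scene lid contour far side 52 [0.5888 0.1951]
scene tin contour far side 37 [ 0.4798 -0.1838]
t 6.52 pos [ 0.4783 -0.1815  0.1745] F [ 0.6  0.6 -2.5] shift mm [-3.5  3.3 -0.5]
```

Emit:
arm_command --pt "5 0 0 0 0"

```text
time: 6.6
position: [0.4782, -0.1819, 0.1745]
tool_rot: [-3.118, -0.386, -0.0]
ft_force: [-0.6, -0.1, -2.6]
grip_width: 0.221
grip_force: 30.0
```

Emit:
arm_command --pt "5 -3 3 8 0" --pt "5 -3 3 20 0" --pt "5 -3 3 32 0" --pt "5 -3 3 40 0" --pt "5 -3 3 43 0"

```text
time: 7.02
position: [0.474, -0.1864, 0.129]
tool_rot: [-3.116, -0.382, 0.005]
ft_force: [-0.4, 0.4, -2.5]
grip_width: 0.226
grip_force: 30.0
```

Emit:
arm_command --pt "5 0 0 0 0" --pt "5 0 0 0 0" --pt "5 0 0 0 0" --pt "5 0 0 0 0" --pt "5 0 0 0 0"

```text
time: 7.43
position: [0.4759, -0.1872, 0.1321]
tool_rot: [3.118, 0.382, 0.001]
ft_force: [0.0, 0.3, -2.4]
grip_width: 0.221
grip_force: 30.0
```

```bash
python3 - <<'E'
from h import *
go(.476,-.1858,.1155)
im,d,K,X=grab("scene"); save(cv2.resize(im[100:200,250:380],None,fx=5,fy=5,interpolation=2),"s2.png")
E
```

```text
t 7.43 pos [ 0.4759 -0.1872  0.1321] F [ 0.   0.3 -2.4] shift mm [ 0.4 -1.4 16.6]
```

View pics/s2.png

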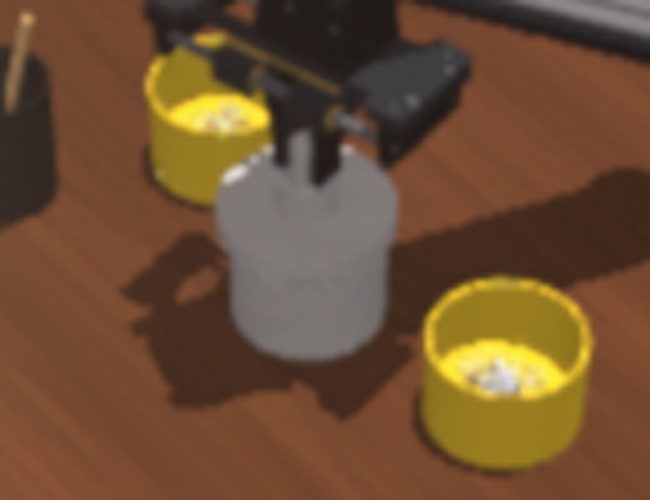

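The view shows the lids centred over the tin, lid centre at column 306 and tin centre at 309 (about 1.5 mm). That agrees with the computed correction, so I'll lower slowly.

Emit:
arm_command --pt "5 0 -1.5 2 0" --pt "5 0 -1.5 4 0" --pt "5 0 -1.5 6 0" --pt "5 0 -1.5 8 0" --pt "5 0 -1.5 10 0"

```text
time: 7.9
position: [0.475, -0.1856, 0.1212]
tool_rot: [-3.118, -0.382, 0.0]
ft_force: [-0.4, 0.1, -2.0]
grip_width: 0.22
grip_force: 30.0
```

Emit:
arm_command --pt "5 0 0 0.5 0" --pt "5 0 0 1 0" --pt "5 0 0 1.5 0" --pt "5 0 0 2 0" --pt "5 0 0 2.5 0"

```text
time: 8.32
position: [0.4752, -0.1856, 0.1191]
tool_rot: [3.118, 0.382, 0.0]
ft_force: [0.2, -0.5, -2.6]
grip_width: 0.22
grip_force: 30.0
```

Emit:
arm_command --pt "5 0 0 0.5 0" --pt "5 0 0 1 0" --pt "5 0 0 1.5 0" --pt "5 0 0 2 0" --pt "5 0 0 2.5 0"

```text
time: 8.73
position: [0.4751, -0.1856, 0.1165]
tool_rot: [3.118, 0.382, -0.0]
ft_force: [0.2, -0.4, -1.8]
grip_width: 0.217
grip_force: 30.0
```

Emit:
arm_command --pt "5 0 0 0.3 0" --pt "5 0 0 0.6 0" --pt "5 0 0 0.9 0"

```text
time: 8.98
position: [0.4752, -0.1856, 0.1156]
tool_rot: [3.118, 0.382, 0.0]
ft_force: [0.2, 0.4, -1.9]
grip_width: 0.224
grip_force: 30.0
```

Emit:
arm_command --pt "5 0 0 0.3 0" --pt "5 0 0 0.6 0" --pt "5 0 0 0.9 0" --pt "5 0 0 0.9 0"

```text
time: 9.32
position: [0.4752, -0.1856, 0.1154]
tool_rot: [3.118, 0.382, -0.0]
ft_force: [-1.8, 1.6, 4.9]
grip_width: 0.218
grip_force: 30.0
```

Contact came at the predicted height with about 7 N, so the lids are seated. Releasing.

Emit:
arm_command --pt "65 0 0 -0.5 0" --pt "65 0 0 -0.5 0" --pt "65 0 0 -0.5 0" --pt "65 0 0 -0.5 0" --pt "65 0 0 -0.5 0"

```text
time: 9.73
position: [0.4753, -0.1857, 0.1152]
tool_rot: [3.118, 0.382, 0.0]
ft_force: [-0.3, 0.6, 0.7]
grip_width: 0.514
grip_force: 0.0
```

Emit:
arm_command --pt "65 0 0 0 0" --pt "65 0 0 0 0" --pt "65 0 0 0 0" --pt "65 0 0 0 0" --pt "65 0 0 0 0"

```text
time: 10.15
position: [0.4752, -0.1856, 0.1152]
tool_rot: [3.118, 0.382, -0.0]
ft_force: [0.0, -1.0, 0.3]
grip_width: 0.741
grip_force: 0.0
```

```bash
python3 - <<'E'
from h import *
go(.4752,-.1856,.091); print(get_state()["grip_width"])
t=[.4752,-.1856]
for n in("scene","top","wrist"):
    im,d,K,X=grab(n); P=cloud(d,K,X); hsv=cv2.cvtColor(im,cv2.COLOR_RGB2HSV)
    m=(hsv[...,1]<60)&(hsv[...,2]>70)&(d>0)&(np.hypot(P[...,0]-t[0],P[...,1]-t[1])<.065)
    for lo,hi in((.067,.08),(.09,.104),(.11,.13)):
        q=m&(P[...,2]>lo)&(P[...,2]<hi)
        if q.sum()>5:
            c,r=cv2.minEnclosingCircle(P[q][:,:2].astype(np.float32)); print(n,lo,q.sum(),np.round(c,4),round(r,4),"z",np.percentile(P[q][:,2],[10,50,90]).round(4))
    if n=="scene": save(cv2.resize(im[80:190,250:380],None,fx=5,fy=5,interpolation=2),"s3.png")
E
```

```text
t 10.15 pos [ 0.4752 -0.1856  0.1152] F [ 0.  -1.   0.3] shift mm [ 0.   0.  24.2]
0.7414207623912213
scene 0.067 526 [ 0.4815 -0.1853] 0.0599 z [0.0702 0.0738 0.0775]
scene 0.09 87 [ 0.4848 -0.1834] 0.0367 z [0.093  0.0977 0.1015]
scene 0.11 45 [ 0.4806 -0.1724] 0.0221 z [0.1117 0.1214 0.1259]
top 0.067 115 [ 0.4735 -0.1803] 0.0557 z [0.0708 0.0735 0.076 ]
wrist 0.067 12641 [ 0.4753 -0.1845] 0.0572 z [0.0732 0.074  0.0748]
wrist 0.09 1982 [ 0.4837 -0.1814] 0.0394 z [0.0939 0.0979 0.0994]
wrist 0.11 1293 [ 0.4847 -0.1826] 0.0414 z [0.1133 0.1231 0.1249]
```

View pics/s3.png

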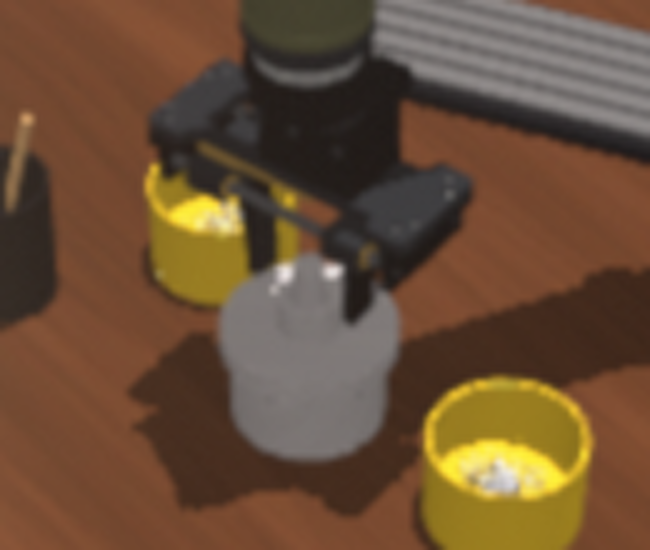

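Wrist depth puts the lid top at 0.074 m, level, so it's fully seated. The knob stands free between the open fingers at crop (310,290). Now lowering to the collar.

Emit:
arm_command --pt "65 0 -0.7 5 0" --pt "65 0 -0.7 11 0" --pt "65 0 -0.7 17 0" --pt "65 0 -0.7 21 0" --pt "65 0 -0.7 23.5 0"

```text
time: 10.72
position: [0.4744, -0.1847, 0.0906]
tool_rot: [-3.117, -0.382, 0.002]
ft_force: [-0.4, 0.6, 0.6]
grip_width: 0.746
grip_force: 0.0
```

Emit:
arm_command --pt "25 0 0 0 0" --pt "25 0 0 0 0" --pt "25 0 0 0 0" --pt "25 0 0 0 0" --pt "25 0 0 0 0" --newtons 25

```text
time: 11.13
position: [0.4752, -0.1851, 0.092]
tool_rot: [3.118, 0.382, 0.001]
ft_force: [-0.3, -0.9, 1.2]
grip_width: 0.459
grip_force: 25.1
```

Emit:
arm_command --pt "25 0 0 0 0" --pt "25 0 0 0 0" --pt "25 0 0 0 0"

```text
time: 11.38
position: [0.4752, -0.185, 0.092]
tool_rot: [3.118, 0.382, 0.001]
ft_force: [-0.7, 0.0, 1.0]
grip_width: 0.459
grip_force: 25.0
```

Emit:
arm_command --pt "25 0 0 -1 0" --pt "25 0 0 -3 0" --pt "25 0 0 -5 0" --pt "25 0 0 -8 0" --pt "25 0 0 -11 0"

```text
time: 11.8
position: [0.4749, -0.1849, 0.1029]
tool_rot: [-3.118, -0.382, 0.0]
ft_force: [0.6, 0.4, -0.2]
grip_width: 0.464
grip_force: 25.0
```

Emit:
arm_command --pt "25 0 0 -4 0" --pt "25 0 0 -8 0" --pt "25 0 0 -12 0" --pt "25 0 0 -16 0" --pt "25 0 0 -20 0"

```text
time: 12.22
position: [0.4751, -0.185, 0.1233]
tool_rot: [3.118, 0.382, 0.0]
ft_force: [0.1, 0.0, -0.9]
grip_width: 0.461
grip_force: 25.0
```

Emit:
arm_command --pt "25 0 0 -6 0" --pt "25 0 0 -12 0" --pt "25 0 0 -18 0" --pt "25 0 0 -24 0" --pt "25 0 0 -30 0"

```text
time: 12.63
position: [0.4751, -0.185, 0.1535]
tool_rot: [3.118, 0.382, 0.0]
ft_force: [-0.2, 0.5, -0.5]
grip_width: 0.462
grip_force: 25.0
```

Emit:
arm_command --pt "25 0 0 -6 0" --pt "25 0 0 -12 0" --pt "25 0 0 -18 0" --pt "25 0 0 -24 0" --pt "25 0 0 -29 0"

```text
time: 13.05
position: [0.4751, -0.185, 0.1825]
tool_rot: [3.118, 0.382, 0.0]
ft_force: [-0.6, -0.1, -0.9]
grip_width: 0.464
grip_force: 25.0
```

Emit:
arm_command --pt "25 0 0 -3 0" --pt "25 0 0 -5 0" --pt "25 0 0 -5 0" --pt "25 0 0 -5 0" --pt "25 0 0 -5 0"

```text
time: 13.47
position: [0.4748, -0.1848, 0.1864]
tool_rot: [-3.118, -0.382, 0.001]
ft_force: [-0.4, -0.7, -0.7]
grip_width: 0.463
grip_force: 25.0
```

```bash
python3 - <<'E'
from h import *
go(.4752,-.185,.19); print(get_state()["grip_width"])
im,d,K,X=grab("scene"); P=cloud(d,K,X); hsv=cv2.cvtColor(im,cv2.COLOR_RGB2HSV)
m=(hsv[...,1]<60)&(hsv[...,2]>70)&(d>0)&(np.hypot(P[...,0]-.476,P[...,1]+.186)<.065)
print(np.histogram(P[m][:,2],np.arange(0,.23,.01)))
save(cv2.resize(im[60:190,250:380],None,fx=4.5,fy=4.5,interpolation=2),"s4.png")
E
```

```text
t 13.47 pos [ 0.4748 -0.1848  0.1864] F [-0.4 -0.7 -0.7] shift mm [ 0.4  0.3 -3.6]
0.46272131610195494
(array([ 65,  62,  64,  72,  65,  75, 249, 263,  19,  17,   9,   1,   0,
         0,   0,  52, 388, 154,  48,  46,   3,   2]), array([0.  , 0.01, 0.02, 0.03, 0.04, 0.05, 0.06, 0.07, 0.08, 0.09, 0.1 ,
       0.11, 0.12, 0.13, 0.14, 0.15, 0.16, 0.17, 0.18, 0.19, 0.2 , 0.21,
       0.22]))
```

View pics/s4.png

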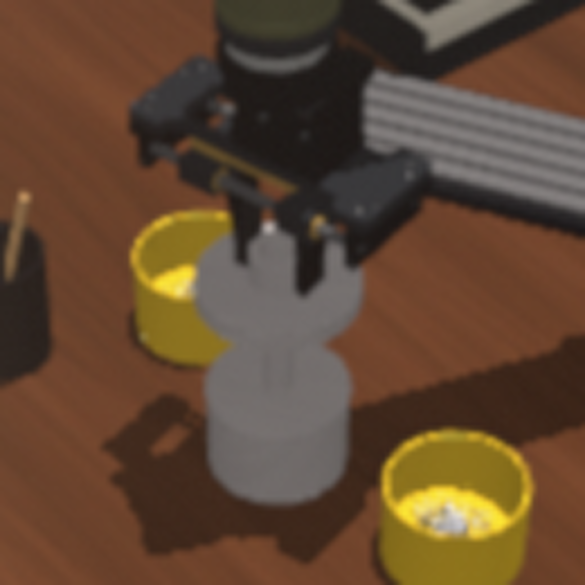

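The outer lid is held level at crop (278,285), about 29 mm clear of the knob at (278,370). The inner lid is still seated in the tin, with its disc at 0.07 m. I'll let it settle and hand in.

Emit:
arm_command --pt "25 0 0 0 0" --pt "25 0 0 0 0" --pt "25 0 0 0 0" --pt "25 0 0 0 0"

```text
time: 13.85
position: [0.475, -0.1849, 0.1866]
tool_rot: [-3.118, -0.382, 0.0]
ft_force: [0.2, -0.5, -0.8]
grip_width: 0.461
grip_force: 25.0
```

```bash
python3 -c "
from bench import *
print(close_job())"
```

```text
the job is handed in; nothing more can be done
None
```

The job is handed in at 13.9 s of the 56 s allowed: both lids were seated on the tin, then the outer lid was lifted off alone and is held still and level about 29 mm above the inner lid's knob, with the inner lid still seated.

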